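Change the sawing jig from the short stop to the long stop

TASK

Change the sawing jig over from its short length to its long one, only pushing lightly with the fingertips and pinching nothing: tip the flip stop nearer the saw slot up and over to the back, out of the way, and tip the other flip stop down in front of the fence. Then push the wooden strip back against the fence and along it to the left until its end butts against the lowered stop, flat along the fence and ready to saw. Do not lift the strip off the board, and leave the other things on the bench where they are.

Things in the scene. Friction and masses are not known exactly. Their poses are not given: they have to be found in the camera images.
- jig: Sawing jig, fixed: plywood board, x -0.125 to 0.045, y -0.220 to 0.230, 12 mm thick, with an aluminium fence on it: front face x = 0, back x = 0.020, top z = 0.052, y -0.113 to 0.225. Origin: board underside, below the fence's front face at the saw slot (3 mm cut through the fence). y along the fence to the left, x away from the front through the fence, z up.
- short_stop: Flip stop nearer the saw slot (short stop): carriage, 84 mm wide, fixed on the fence. Origin: fence top, 10 mm behind its front face; axes as the jig's. Its shaft (the pivot, along y) is 14 mm above the origin: stop arm, 14 mm wide, 22 mm right (-y) of the origin; thumb lever, 12 mm wide with 20 mm wide black paddle, 22 mm left (+y). Only arm and lever rise over 9 mm above the pivot.
- long_stop: The same for the second, identical flip stop, farther left of the saw slot (the long stop).
- short_flip (a joint): Short stop, rad; starts at 0 = down: arm points 50 mm forward (-x), its toe hangs 49 mm below the pivot, 16 to 40 mm before the fence; the lever, 62 mm, stands up, leaning 20 degrees forward. Growing turns arm up and back and lever back and down, rigidly together. 1.9 = up: arm stands, leaning 19 degrees back; lever lies level rearward. Balances near 1.0, falls (120 g, damped) to the nearer end.
- long_flip (a joint): Long stop, the same mechanism and values. Starts up, at 1.9.
- short_face (a point): Centre of the face of the short stop's toe that meets a strip's end; when down it looks right (-y) and is 38 mm forward, 29 mm right and 30 mm below the pivot. Turns with the stop.
- long_face (a point): The same on the long stop.
- short_lever (a point): Middle of the black paddle of the short stop's thumb lever, 50 mm from the pivot. Turns with the stop.
- long_lever (a point): The same on the long stop.
- strip: Loose planed wooden strip, 32 x 200 x 22 mm, 110 g, lying on the board in front of the fence, roughly along it, its left end some way right of the short stop. Origin: centre of its underside; y along its length, z up.
- strip_left_end (a point): Centre of the strip's left end face (+y end), 11 mm above its underside.
- strip_right_end (a point): Centre of the strip's right end face (-y end), 11 mm above its underside.
- cut_piece: Bystander: short beech offcut 35 x 62 x 21 mm lying on the board's front left part. Origin: centre of its underside.
- pencil: Bystander: flat pencil 117 mm long, 7 mm thick, on the bench behind the jig's right part. Origin: centre of its underside.
- sanding_block: Bystander: sanding block 60 x 104 x 32 mm behind the jig. Origin: centre of its underside.
- nail_tin: Bystander: open shallow tin of nails, 85 mm across, 32 mm high, at the back right. Origin: centre of its underside.

How it is judged:
On the way, in this order (a step that is already met when the one before it is completed fails the run):
1. the short stop is tipped up and over to the back and the long stop is tipped down in front of the fence (either first) (value of joint short_flip above 1.7 rad and value of joint long_flip below 0.08 rad), for 0.2 s.
2. the strip lies against the fence with its left end against the long stop (y of strip_left_end in the frame of long_face between -0.003 and 0.002 m and x of each of strip_left_end, strip_right_end in the frame of jig above -0.019 m and z of strip in the frame of jig below 0.015 m), for 0.2 s.
At the end, for the whole second after the job is handed in: The short stop is up at the back (joint above 1.7), the long stop fully down (joint below 0.08); the strip lies at rest flat on the board, both ends within 3 mm of the fence's front face and its left end within 3 mm of the long stop's face (all of step 1 and all of step 2 and linear speed of strip below 0.01 m/s and velocity of joint each of short_flip, long_flip below 0.1 rad/s); the robot touches nothing.
It fails at once if a flip stop is squeezed or shoved by the fingers with over 30 N (a light push tips it) (contact force between the fingers and short_stop above 30 N or contact force between the fingers and long_stop above 30 N).
It fails at once if the strip is taken between the fingers (it should only be pushed) (x of the grasp point in the frame of strip between -0.012 and 0.012 m and y of the grasp point in the frame of strip between -0.095 and 0.095 m and z of the grasp point in the frame of strip below 0.033 m).
It fails at once if the strip is lifted more than 10 mm off the board (z of strip in the frame of jig above 0.022 m).
It fails at once if the strip is tipped up or over (angle between strip's own z axis and vertical above 0.25 rad).
It fails at once if another thing on the bench is shoved by more than 30 mm (distance of any of cut_piece, pencil, sanding_block, nail_tin from where it was at the start of the episode above 0.03 m).
It also fails if it takes over 58 s, if anything falls off the work surface, if the arm or the gripper's body presses on something with over 40 N, if the wrist force passes 120 N, or if a joint passes its speed limit or range.

ROBOT

A 6-joint arm with a two-finger parallel gripper is mounted at the origin on the work surface; the furniture and walls round the work are solid. World frame = base frame: x ahead of the robot, y to its left, z up, the work surface at z = 0. Lengths are in m, angles in rad, forces in N, time in s.
With the tool pointing down it reaches from about 0.325 to 0.775 m from the base axis. Payload 9.3 kg.
Tool frame: the origin (TCP) lies midway between the tips of the shut fingers; the grasp point (between the pads) lies ctrl.tcp_to_grasp behind it (ctrl.tcp_to_grasp is the distance from the TCP to the grasp point, in m); z points along the fingers, y is the line along which they close (so a half turn about z gives the same grasp; the last joint's range is limited). The gripper opens to 85 mm and grips with 20 to 120 N. Pads are 22 mm wide; open, the fingers measure 114 mm over their backs; the gripper's body (76 mm by 85 mm) begins 54 mm behind the grasp point. The pads swing forward as they close: fully open they stand 13 mm farther back than shut.
Start: joints at [-1.474, 0.259, 0.021, 1.334, 0, 1.418], TCP at [0.136, -0.533, 0.231] pointing down, gripper open.
Joint ranges: [-3.04, 3.04], [-0.91, 1.82], [-1.04, 1.36], [-1.92, 1.95], [-1.52, 1.45], [-3.14, 3.14]. Speed limits (rad/s): [2.22, 2.22, 2.79, 3.14, 3.14, 3.14].

INTERFACE

Orientations are given as a unit quaternion [x, y, z, w].
In Python, from plant import ctrl gives the robot as it stands.
- The arm moves only by the tool arm_command, never from a script. Its argument "steps" is a list of rows, each a list of 2 entries, a list of its own where there are three numbers: the shift along the tool's x, y, z normalised to -1 to 1, where 1 is 0.3 m, then the turn, a rotation vector about the tool's x, y, z normalised to -1 to 1, where 1 is 90 degrees. A call has 1 to 10 rows; each row shifts and turns the commanded pose from where the row before left it, along the tool's axes as they then stand; what a row does not reach is not made up. A row lasts 1/8 s, in which the tool goes at most 62.5 mm and 10.7 degrees, less where a joint would pass 70% of its speed; a pose out of reach is approached as far as the arm can. A call with a number of a shift or a turn outside -1 to 1 is refused whole. A call with a gripper value outside its range is refused whole. "gripper" is the opening, from -1 (shut) to 1 (fully open), set as the call begins (left out, the last holds). The fingers move at their own pace and stop on an object; "grip_force" is the grip in N (left out, the last holds). Time passes only in rows, so rows that do not move let the fingers close. It gives the time, the measured TCP pose, the force, the opening and the grip force at its end, in the units of the state.
- ctrl.read_state(): the state, without advancing time (a new reading comes with each control period).
- ctrl.snapshot(name): name is "scene" or "side" or "wrist"; returns the picture (480x640x3 uint8, red, green, blue); there is no depth.
- ctrl.camera_model(name): a dict with "mtx" (3x3 intrinsics, pixels), "k1" (the pictures are not rectified: a ray, as slopes to the right and down, at radius r is drawn at 1 + k1 r^2 times it, then the intrinsics apply), "R" (3x3) and "t" (3): a world point X has camera coordinates R X + t. Camera axes: x right, y down, z forward; pixel columns grow to the right and rows downward; lengths in m; the calibration is good to about 2 mm. A picture is of the moment at which its call begins: read the wrist's pose just before it. camera_model takes no time and is no camera call; for the wrist camera it gives the pose at the moment of the call.
- ctrl.hand_in(): hands the job in; it is judged then, once.
The state is a dict: "t": time; "joints": joint angles; "dq": joint speeds; "joint_efforts": joint torques, N m; "tcp_pos": TCP position; "eef_rot": TCP orientation; "force": force on the tool from outside, world axes, zero at the start; "torque": the same for the moment, N m; "opening": finger opening in m; "gripper_force": force on a finger pad.
Only numpy, scipy, OpenCV 4.12 (cv2) and the standard library are available. Lean on these libraries where they do the work, as an engineer would, in place of code of your own. Each camera call takes 0.05 s, during which the arm holds its last target. There are 200 camera calls.

## Working session

There is one attempt and no reset: what is moved stays moved. The work goes in short steps, Python scripts to look and compute and a tool call to move; the robot and the scene stay as the last step left them, time stands still between calls to the robot, and variables do not carry over. Pictures are saved under pics/ and viewed, at most 10 in all, crops included, and the job is handed in when it is done.

Besides the shell and the picture viewer there is one more tool, called after "Request:" by a JSON object that holds its "op" and its "data". arm_command: Moves the arm, as the interface text tells. Scaled input: -1 to 1 covers 0.3 m each way for a shift and 90 degrees each way for a turn. Its arguments: {"type":"object","properties":{"steps":{"type":"array"},"gripper":{"type":"number"},"grip_force":{"type":"number"}},"required":["steps"]}

```bash
mkdir -p pics; ls; python3 - <<'E'
from plant import ctrl
import cv2,numpy as np
s=ctrl.read_state();print(s['t'],s['tcp_pos'],s['eef_rot'],s['opening'],ctrl.tcp_to_grasp)
for n in("scene","side"):
    cv2.imwrite(f'pics/{n}0.png',ctrl.snapshot(n)[:,:,::-1]);m=ctrl.camera_model(n)
    print(n,m['mtx'],m['k1'],-np.array(m['R']).T@m['t'],m['R'])
E
```

```text
pics
0.0 [ 0.13592834 -0.53263033  0.23062991] [ 9.92210740e-01  1.24568619e-01  2.44707418e-06 -7.12221387e-04] 0.08536149510907357 0.0187
scene [[536.62230281   0.         317.97719395]
 [  0.         536.62230281 245.90647726]
 [  0.           0.           1.        ]] 0.0052362767294371155 [-0.35383785  0.47680268  0.51362406] [[-0.45512854 -0.89027913  0.01615838]
 [-0.35815347  0.16642082 -0.91871116]
 [ 0.81522028 -0.42391885 -0.39459942]]
side [[579.55649482   0.         327.12442291]
 [  0.         579.55649482 239.42034798]
 [  0.           0.           1.        ]] 0.06520381798111288 [0.1836885  1.10705137 0.62511226] [[-0.95787025 -0.28704656  0.00942671]
 [-0.13248656  0.41250778 -0.90126835]
 [ 0.25481739 -0.86454705 -0.43315874]]
```

View pics/scene0.png

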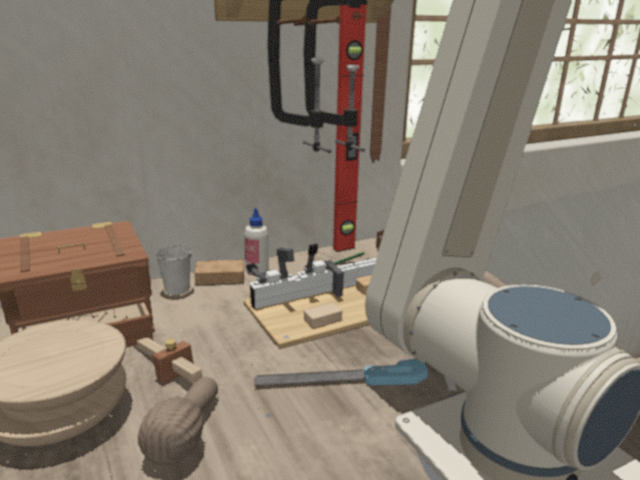

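View pics/side0.png

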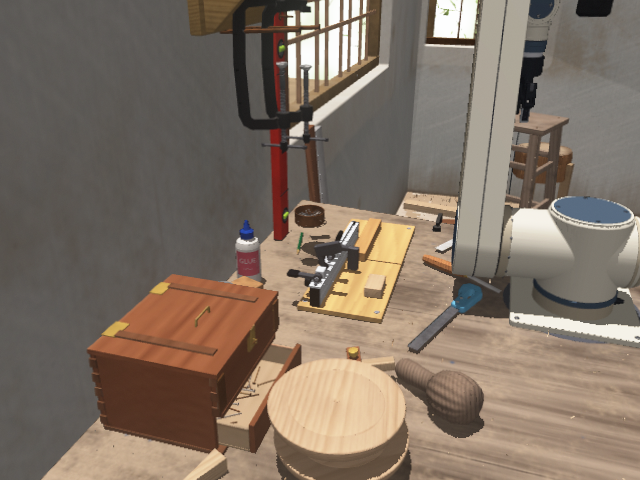

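The scene view shows the jig's left part: board corners near (245,305) and (275,342), with the rest hidden by the arm. The side view shows the whole board, with left corners at (300,308) and (380,319), front right at (413,226), and the strip near (370,238). I'll get a rough jig pose first, then look with the wrist camera.

```bash
cat > h.py <<'E'
import numpy as np,cv2
from plant import ctrl
from scipy.spatial.transform import Rotation as Ro
def cam(n):
    m=ctrl.camera_model(n);return np.array(m['mtx']),m['k1'],np.array(m['R']),np.array(m['t'])
def ray(c,p):
    K,k,R,t=c
    d=cv2.undistortPoints(np.array([[p]],float),K,np.array([k,0,0,0.]))[0,0]
    return -R.T@t,R.T@np.array([*d,1])
def cast(c,p,z):
    o,d=ray(c,p);return o+d*(z-o[2])/d[2]
def proj(c,X):
    K,k,R,t=c
    return cv2.projectPoints(np.atleast_2d(np.array(X,float)),cv2.Rodrigues(R)[0],t,K,np.array([k,0,0,0.]))[0][:,0]
E
python3 - <<'E'
from h import *
s=cam('side');c=cam('scene')
for p in[(300,308),(380,319),(413,226),(372,219)]:print(cast(s,p,.012).round(3))
for p in[(245,305),(275,342)]:print('sc',cast(c,p,.012).round(3))
print('strip',[cast(s,p,.034).round(3) for p in[(357,258),(370,259),(382,221)]])
K,k,R,t=cam('wrist');print(K,k,-R.T@t,R)
I=ctrl.snapshot('side')[190:330,270:430,::-1]
cv2.imwrite('pics/side1.png',cv2.resize(I,(800,700))[:600])
E
```

```text
[0.506 0.196 0.012]
[0.349 0.187 0.012]
[ 0.357 -0.26   0.012]
[ 0.467 -0.272  0.012]
sc [0.49  0.19  0.012]
sc [0.351 0.188 0.012]
strip [array([ 0.441, -0.002,  0.034]), array([ 0.413, -0.006,  0.034]), array([ 0.43 , -0.218,  0.034])]
[[432.17036907   0.         314.18969584]
 [  0.         432.17036907 241.37875018]
 [  0.           0.           1.        ]] -0.05237136129138489 [ 0.20636261 -0.51474671  0.37324521] [[ 0.24710251 -0.96898849 -0.00129024]
 [-0.92834196 -0.2371184   0.28627971]
 [-0.27770768 -0.06954265 -0.95814522]]
```

The board front sits at x≈0.35 and its left edge at y≈0.19, so the jig origin is about (0.475, -0.04) with yaw near 0. I'll close the fingers and move above it for a wrist view.

Request:
{"op": "arm_command", "data": {"gripper": -1, "steps": [[[0.126, -0.138, -0.03], [0, 0, 0]], [[0.126, -0.138, -0.03], [0, 0, 0]], [[0.126, -0.138, -0.03], [0, 0, 0]], [[0.126, -0.138, -0.03], [0, 0, 0]], [[0.126, -0.138, -0.03], [0, 0, 0]], [[0.126, -0.138, -0.03], [0, 0, 0]], [[0.126, -0.138, -0.03], [0, 0, 0]], [[0.126, -0.138, -0.03], [0, 0, 0]], [[0.126, -0.138, -0.03], [0, 0, 0]], [[0.126, -0.138, -0.03], [0, 0, 0]]]}}

```text
t: 1.4
tcp_pos: [0.4003, -0.0365, 0.3216]
eef_rot: [0.992, 0.125, 0.0, 0.0]
force: [0.8, -0.5, -0.1]
opening: -0.0002
gripper_force: 0.0
```

Request:
{"op": "arm_command", "data": {"steps": [[[0, 0, 0], [0, 0, 0.08]], [[0, 0, 0], [0, 0, 0.08]], [[0, 0, 0], [0, 0, 0]], [[0, 0, 0], [0, 0, 0]]]}}

```text
t: 1.9
tcp_pos: [0.3998, -0.0385, 0.3212]
eef_rot: [1.0, 0.0, -0.0, -0.0]
force: [-0.4, -0.3, 0.5]
opening: -0.0004
gripper_force: 0.0
```

```bash
python3 - <<'E'
from h import *
s=ctrl.read_state();print(s['t'],s['tcp_pos'],s['eef_rot'],s['opening'],s['force'])
c=cam('wrist');I=ctrl.snapshot('wrist');np.savez('w1.npz',I=I,R=c[2],t=c[3])
cv2.imwrite('pics/w1.png',I[:,:,::-1])
E
```

```text
1.9 [ 0.39980712 -0.03847466  0.32124268] [ 9.99999918e-01  4.03417509e-04 -3.44532038e-05 -1.19577814e-05] -0.00037205187905626976 [-0.38842137 -0.26084154  0.50604213]
```

View pics/w1.png

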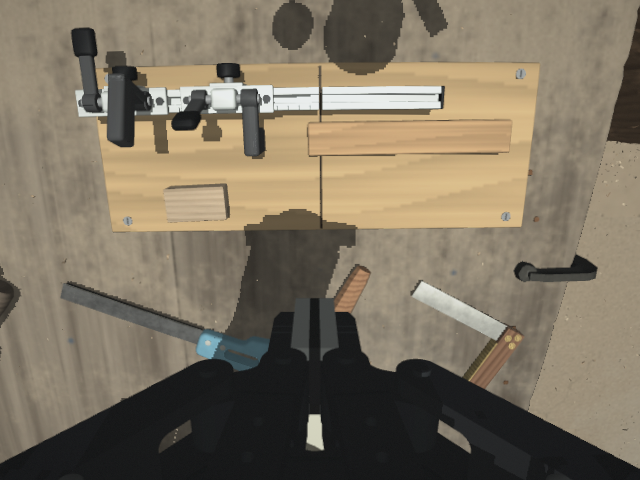

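The wrist view shows the board with corners at about (112,232), (522,227) and (539,64). The strip top spans (308,122) to (511,152), the slot is at column 320, and the fence's right end is near (443,97). The short stop's arm is at (254,125) and its lever at (187,115). The long stop is up, with its arm at (121,105) and lever at (84,65).

```bash
python3 - <<'E'
from h import *
d=np.load('w1.npz');K,k,_,_=cam('wrist');c=(K,k,d['R'],d['t'])
pts={'bFL':(112,232),'bFR':(522,227),'bBR':(539,64)}
W={n:cast(c,p,.012) for n,p in pts.items()}
for n in W:print(n,W[n].round(4))
v=W['bFL']-W['bFR'];yaw=np.arctan2(-v[0],v[1]);print('len',np.hypot(*v[:2]),'yaw deg',np.degrees(yaw))
Rz=Ro.from_euler('z',yaw).as_matrix()
for n,q in dict(bFL=(-.125,.23),bFR=(-.125,-.22),bBR=(.045,-.22)).items():print('origin',n,(W[n]-Rz@[*q,0])[:2].round(4))
O=np.mean([W[n]-Rz@[*q,0] for n,q in dict(bFL=(-.125,.23),bFR=(-.125,-.22),bBR=(.045,-.22)).items()],0);O[2]=0
print('O',O)
J=lambda p,z:(Rz.T@(cast(c,p,z)-O)).round(4)
print('slot',J((321,228),.012),J((320,88),.052),J((320,108),.052))
print('fence R',J((443,87),.052),J((443,108),.052),'front mid',J((380,109),.052),J((300,111),.052))
print('strip top',[J(p,.034) for p in[(308,122),(511,120),(511,152),(308,155)]])
print('cut',[J(p,.033) for p in[(165,187),(226,184)]])
print('short carr R/L',J((273,100),.060),'gap',J((167,100),.06),'long L',J((77,100),.06))
print('short arm',J((246,110),.07),J((262,110),.07))
g=cv2.cvtColor(d['I'],cv2.COLOR_RGB2BGR)[40:170,60:320];cv2.imwrite('pics/w1c.png',cv2.resize(g,(780,390),interpolation=cv2.INTER_CUBIC))
E
```

```text
bFL [0.3479 0.1834 0.012 ]
bFR [ 0.3539 -0.2656  0.012 ]
bBR [ 0.5213 -0.2615  0.012 ]
len 0.4490785641691913 yaw deg 0.7648856772690524
origin bFL [ 0.476  -0.0449]
origin bFR [ 0.476 -0.044]
origin bBR [ 0.4734 -0.0421]
O [ 0.47512284 -0.04366095  0.        ]
slot [-0.1227 -0.0004  0.012 ] [ 0.019  -0.0001  0.052 ] [0.0015 0.     0.052 ]
fence R [ 0.0191 -0.1118  0.052 ] [ 0.0006 -0.113   0.052 ] front mid [ 0.0001 -0.0549  0.052 ] [-0.0009  0.0184  0.052 ]
strip top [array([-0.0112,  0.0115,  0.034 ]), array([-0.0105, -0.1856,  0.034 ]), array([-0.0412, -0.1889,  0.034 ]), array([-0.0426,  0.012 ,  0.034 ])]
cut [array([-0.0722,  0.1569,  0.033 ]), array([-0.0702,  0.0948,  0.033 ])]
short carr R/L [0.0089 0.0421 0.06  ] gap [0.0108 0.1374 0.06  ] long L [0.0132 0.2203 0.06  ]
short arm [0.0006 0.0652 0.07  ] [0.0004 0.0511 0.07  ]
```

View pics/w1c.png

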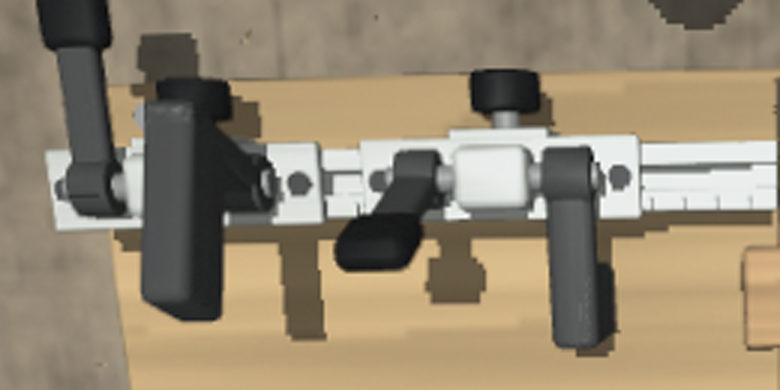

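Jig pose is origin (0.4751, -0.0437), yaw 0.77°. The crop gives the short stop centre at y≈0.082 (arm 0.060, lever 0.104) and the long stop centre at ≈0.179 (arm 0.157, lever 0.201). The strip's left end is at y≈0.012. I'll align the tool and go to the front of the short lever.

Request:
{"op": "arm_command", "data": {"steps": [[[0.02, -0.065, 0.107], [0, 0, -0.0085]], [[0.02, -0.065, 0.107], [0, 0, 0]], [[0.02, -0.065, 0.107], [0, 0, 0]], [[0.02, -0.065, 0.107], [0, 0, 0]], [[0.02, -0.065, 0.107], [0, 0, 0]], [[0, 0, 0.08], [0, 0, 0]], [[0, 0, 0.08], [0, 0, 0]], [[0, 0, 0.07], [0, 0, 0]], [[0, 0, 0], [0, 0, 0]]]}}

```text
t: 3.08
tcp_pos: [0.4281, 0.0592, 0.0908]
eef_rot: [1.0, 0.006, -0.001, -0.0]
force: [-0.4, 0.6, -0.3]
opening: 0.0
gripper_force: 0.0
```

```bash
cat >> h.py <<'E'
O=np.array([.4751,-.0437,0]);RZ=Ro.from_euler('z',.01335).as_matrix()
def J(X):return (RZ.T@(np.array(X)-O)).round(4)
def tcp():
    s=ctrl.read_state();print(round(s['t'],2),'jig tcp',J(s['tcp_pos']),'yaw',np.degrees(Ro.from_quat(s['eef_rot']).as_matrix()[:2,0][1]).round(2),'F',np.round(s['force'],1))
E
python3 -c "
from h import *
tcp();I=ctrl.snapshot('wrist');cv2.imwrite('pics/w2.png',I[:,:,::-1])"
```

```text
3.08 jig tcp [-0.0456  0.1035  0.0908] yaw 0.71 F [-0.4  0.6 -0.3]
```

View pics/w2.png

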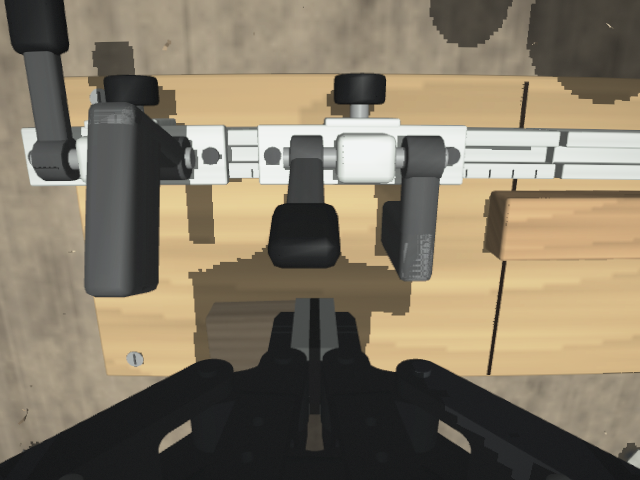

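The shut fingers (tip at about (315,300)) are directly in front of the short paddle (305,235). Now I'll push back gently.

Request:
{"op": "arm_command", "data": {"steps": [[[0.03, 0, 0], [0, 0, 0]], [[0.03, 0, 0], [0, 0, 0]], [[0.027, 0, 0], [0, 0, 0]], [[0.027, 0, 0], [0, 0, 0]], [[0.027, 0, 0], [0, 0, 0]], [[0.027, 0, 0], [0, 0, 0]], [[0.027, 0, 0], [0, 0, 0]], [[0.027, 0, 0], [0, 0, 0]], [[0.027, 0, 0], [0, 0, 0]], [[0.02, 0, 0], [0, 0, 0]]]}}

```text
t: 4.38
tcp_pos: [0.5104, 0.0604, 0.0918]
eef_rot: [1.0, 0.006, 0.0, -0.0]
force: [0.5, -0.1, -0.2]
opening: -0.0003
gripper_force: 0.0
```

Request:
{"op": "arm_command", "data": {"steps": [[[0, 0, 0], [0, 0, 0]], [[0, 0, -0.1], [0, 0, 0]], [[0, 0, -0.15], [0, 0, 0]], [[0, 0, 0], [0, 0, 0]]]}}

```text
t: 4.88
tcp_pos: [0.5111, 0.0604, 0.1699]
eef_rot: [1.0, 0.006, 0.003, 0.0]
force: [0.7, 0.4, -1.2]
opening: 0.0001
gripper_force: 0.0
```

```bash
python3 -c "
from h import *
tcp();I=ctrl.snapshot('wrist');cv2.imwrite('pics/w3.png',I[:,:,::-1])"
```

```text
4.88 jig tcp [0.0373 0.1036 0.1699] yaw 0.68 F [ 0.7  0.4 -1.2]
```

View pics/w3.png

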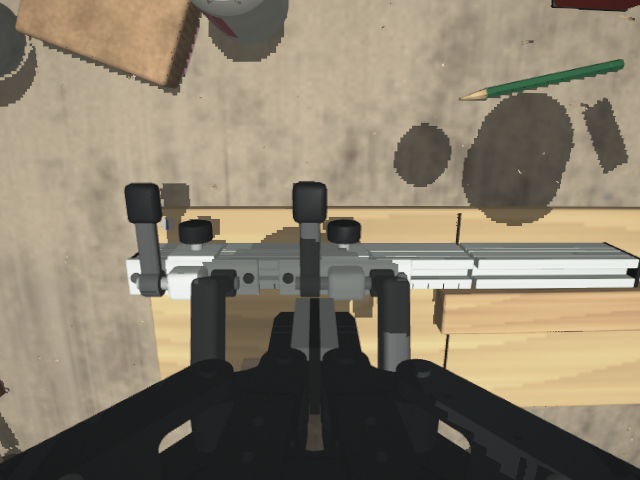

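The short stop is now up: its lever (309,200) lies rearward just like the long one (143,205). Before going behind the long arm I'll check clearance to the bottle there.

```bash
python3 -c "
from h import *
s=cam('side');b=cast(s,(249,281),0);print(J(b))
o,d=ray(s,(246,222));n=s[2][2]*[1,1,0];k=((b-o)@n)/(d@n);print('top',J(o+k*d))
print('side gap px',proj(s,[O+RZ@[.11,.157,.17]]),proj(s,[O+RZ@[.11,.157,.1]]))"
```

```text
[0.1795 0.1507 0.    ]
top [0.1789 0.1506 0.1393]
side gap px [[276.01974801 213.3237717 ]] [[277.01001276 244.81006488]]
```

Request:
{"op": "arm_command", "data": {"steps": [[[0.035, -0.06, 0], [0, 0, 0]], [[0.035, -0.06, 0], [0, 0, 0]], [[0.01, -0.058, 0], [0, 0, 0]], [[0, 0, 0.08], [0, 0, 0]], [[0, 0, 0.09], [0, 0, 0]], [[0, 0, 0.077], [0, 0, 0]], [[0, 0, 0], [0, 0, 0]]]}}

```text
t: 5.8
tcp_pos: [0.5321, 0.1029, 0.091]
eef_rot: [1.0, 0.015, -0.002, -0.005]
force: [0.0, 0.3, 0.7]
opening: -0.0004
gripper_force: 0.0
```

```bash
python3 -c "
from h import *
tcp()"
```

```text
5.8 jig tcp [0.0589 0.1459 0.091 ] yaw 1.77 F [0.  0.3 0.7]
```

Request:
{"op": "arm_command", "data": {"steps": [[[0, 0, 0], [0, 0, 0]], [[0, 0, 0], [0, 0, 0]]]}}

```text
t: 6.05
tcp_pos: [0.5338, 0.1027, 0.0937]
eef_rot: [1.0, 0.015, 0.001, -0.005]
force: [-0.4, 0.1, 1.2]
opening: 0.0003
gripper_force: 0.0
```

```bash
python3 -c "
from h import *
tcp();s=ctrl.read_state();print(s['joints'],s['dq'],s['torque'],s['eef_rot'])"
```

```text
6.05 jig tcp [0.0607 0.1456 0.0937] yaw 1.74 F [-0.4  0.1  1.2]
[ 0.03037751  0.32313572 -0.25125556  0.99491246  0.00959129  3.14159712] [-0.00358233 -0.001467   -0.00634703 -0.0029456  -0.00151723  0.00129688] [-0.00383102 -0.02343865 -0.03677077] [ 9.99872856e-01  1.51893403e-02  6.73351783e-04 -4.80641033e-03]
```

Joint 6 has reached its limit (3.14), so the tool stopped short in y. Yawing the tool by about 15° frees it.

Request:
{"op": "arm_command", "data": {"steps": [[[0, 0, 0], [0, 0, -0.085]], [[0, 0, 0], [0, 0, -0.085]], [[0.011, -0.037, 0], [0, 0, 0]], [[0, 0, 0], [0, 0, 0]]]}}

```text
t: 6.55
tcp_pos: [0.5333, 0.115, 0.0933]
eef_rot: [0.989, 0.147, 0.001, -0.005]
force: [-0.1, -0.2, 0.9]
opening: 0.0004
gripper_force: 0.0
```

```bash
python3 -c "
from h import *
tcp();s=ctrl.read_state();print(s['joints'][5],Ro.from_quat(s['eef_rot']).as_matrix().round(3))"
```

```text
6.55 jig tcp [0.0603 0.1579 0.0933] yaw 16.67 F [-0.1 -0.2  0.9]
2.899600344730995 [[ 0.957  0.291  0.   ]
 [ 0.291 -0.957  0.01 ]
 [ 0.003 -0.009 -1.   ]]
```

Request:
{"op": "arm_command", "data": {"steps": [[[-0.0245, -0.007, 0], [0, 0, 0]], [[-0.0245, -0.007, 0], [0, 0, 0]], [[-0.0245, -0.007, 0], [0, 0, 0]], [[-0.0245, -0.007, 0], [0, 0, 0]], [[-0.0245, -0.007, 0], [0, 0, 0]], [[-0.0245, -0.007, 0], [0, 0, 0]], [[-0.0245, -0.007, 0], [0, 0, 0]], [[-0.0245, -0.007, 0], [0, 0, 0]], [[-0.0245, -0.007, 0], [0, 0, 0]], [[-0.0245, -0.007, 0], [0, 0, 0]]]}}

```text
t: 7.8
tcp_pos: [0.4562, 0.1127, 0.0928]
eef_rot: [0.989, 0.148, 0.0, -0.005]
force: [-0.1, -0.6, 0.4]
opening: 0.0004
gripper_force: 0.0
```

Request:
{"op": "arm_command", "data": {"steps": [[[0, 0, 0], [0, 0, 0]], [[0, 0, -0.1], [0, 0, 0]], [[0, 0, -0.18], [0, 0, 0]], [[0, 0, -0.18], [0, 0, 0]], [[0, 0, 0], [0, 0, 0]]]}}

```text
t: 8.43
tcp_pos: [0.4587, 0.1114, 0.2347]
eef_rot: [0.989, 0.148, 0.004, -0.004]
force: [-0.9, -0.3, -0.2]
opening: 0.0003
gripper_force: 0.0
```

```bash
python3 -c "
from h import *
tcp();c=cam('wrist');I=ctrl.snapshot('wrist');np.savez('w4.npz',I=I,R=c[2],t=c[3]);cv2.imwrite('pics/w4.png',I[:,:,::-1])"
```

```text
8.43 jig tcp [-0.0143  0.1553  0.2347] yaw 16.78 F [-0.9 -0.3 -0.2]
```

View pics/w4.png

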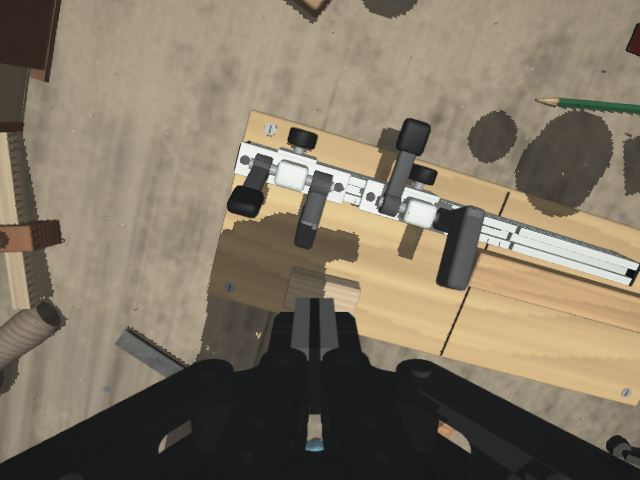

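Both stops are over: the long arm (310,210) is down in front of the fence and the short one stands up with its toe clear of the strip's path. Next I move in front of the strip.

Request:
{"op": "arm_command", "data": {"steps": [[[-0.07, 0.12, 0], [0, 0, 0]], [[-0.07, 0.12, 0], [0, 0, 0]], [[-0.07, 0.12, 0], [0, 0, 0]], [[-0.07, 0.12, 0], [0, 0, 0]], [[-0.07, 0.12, 0], [0, 0, 0]], [[-0.07, 0.12, 0], [0, 0, 0]], [[0, 0, 0], [0, 0, 0.09]], [[0, 0, 0], [0, 0, 0.088]], [[0, 0, 0], [0, 0, 0]]]}}

```text
t: 9.6
tcp_pos: [0.3991, -0.132, 0.2274]
eef_rot: [1.0, 0.009, -0.001, -0.005]
force: [-0.1, -0.7, -0.7]
opening: 0.0
gripper_force: 0.0
```

```bash
python3 -c "
from h import *
tcp();c=cam('wrist');I=ctrl.snapshot('wrist');np.savez('w5.npz',I=I,R=c[2],t=c[3]);cv2.imwrite('pics/w5.png',I[:,:,::-1])
d=np.load('w4.npz');c=(c[0],c[1],d['R'],d['t'])
for n,p,z in[('carr L',(237,160),.056),('carr R',(361,190),.056),('short carr L',(361,190),.056),('arm tip R front',(310,247),.066),('arm R top',(331,183),.07),('arm L top',(312,178),.07)]:print(n,J(cast(c,p,z)))"
```

```text
9.6 jig tcp [-0.0771 -0.0873  0.2274] yaw 1.04 F [-0.1 -0.7 -0.7]
carr L [0.0085 0.223  0.056 ]
carr R [0.0129 0.1283 0.056 ]
short carr L [0.0129 0.1283 0.056 ]
arm tip R front [-0.0378  0.1533  0.066 ]
arm R top [0.0135 0.1524 0.07  ]
arm L top [0.0131 0.1665 0.07  ]
```

View pics/w5.png

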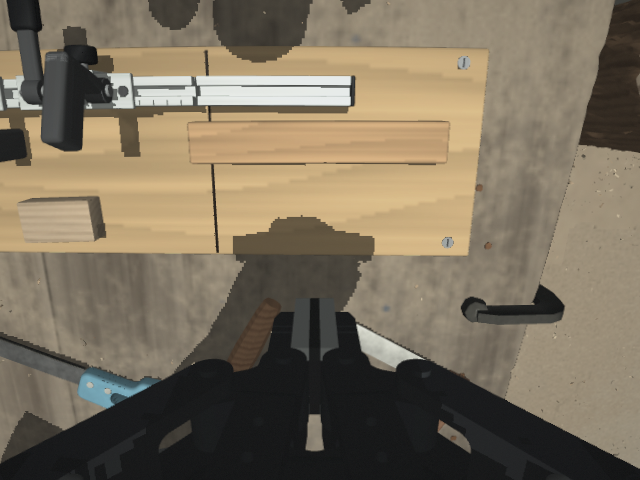

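The strip (top (189,122)–(449,160)) is undisturbed and the fingers are in front of it. I'll descend and push toward the fence.

Request:
{"op": "arm_command", "data": {"steps": [[[0, 0, 0.15], [0, 0, 0]], [[0, 0, 0.15], [0, 0, 0]], [[0, 0, 0.15], [0, 0, 0]], [[0, 0, 0.15], [0, 0, 0]], [[0, 0, 0.085], [0, 0, 0]], [[0, 0, 0], [0, 0, 0]], [[0.03, 0, 0], [0, 0, 0]], [[0.03, 0, 0], [0, 0, 0]]]}}

```text
t: 10.65
tcp_pos: [0.4191, -0.1303, 0.0243]
eef_rot: [1.0, 0.009, 0.001, -0.004]
force: [0.2, 0.4, -0.3]
opening: 0.0001
gripper_force: 0.0
```

Request:
{"op": "arm_command", "data": {"steps": [[[0.014, 0, 0], [0, 0, 0]], [[0.014, 0, 0], [0, 0, 0]], [[0.014, 0, 0], [0, 0, 0]], [[0, 0, 0], [0, 0, 0]]]}}

```text
t: 11.15
tcp_pos: [0.4304, -0.1296, 0.0231]
eef_rot: [1.0, 0.009, 0.0, -0.005]
force: [0.9, -0.2, -0.3]
opening: 0.0002
gripper_force: 0.0
```

```bash
python3 -c "
from h import *
tcp()"
```

```text
11.15 jig tcp [-0.0458 -0.0853  0.0231] yaw 1.03 F [ 0.9 -0.2 -0.3]
```

Request:
{"op": "arm_command", "data": {"steps": [[[0.006, 0, 0], [0, 0, 0]], [[0.005, 0, 0], [0, 0, 0]], [[0, 0, 0], [0, 0, 0]]]}}

```text
t: 11.52
tcp_pos: [0.4335, -0.1296, 0.0231]
eef_rot: [1.0, 0.009, -0.0, -0.005]
force: [0.4, -0.4, -0.6]
opening: -0.0002
gripper_force: 0.0
```

```bash
python3 -c "
from h import *
tcp();c=cam('wrist');I=ctrl.snapshot('wrist');np.savez('w6.npz',I=I,R=c[2],t=c[3]);cv2.imwrite('pics/w6.png',I[:,:,::-1])"
```

```text
11.53 jig tcp [-0.0427 -0.0853  0.0231] yaw 1.01 F [ 0.4 -0.4 -0.6]
```

View pics/w6.png

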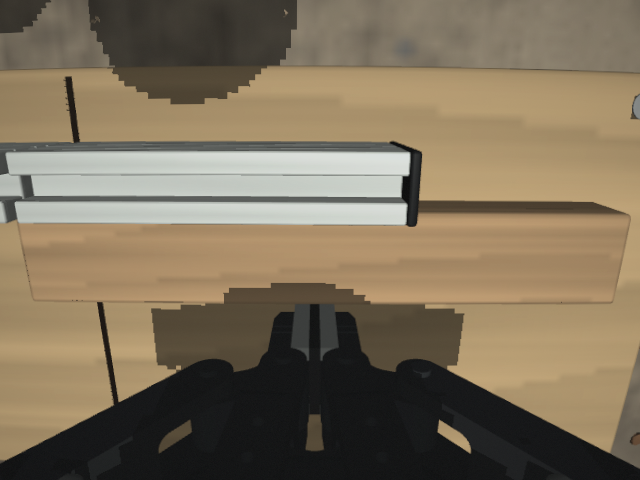

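The strip's front top edge runs from (35,300) to (612,302), nearly flush. I'll compute its distance to the fence.

```bash
python3 -c "
from h import *
c=cam('wrist')
for p,z in[((35,300),.034),((612,302),.034),((28,224),.034),((628,215),.034),((596,203),.012),((100,224),.052),((400,225),.052)]:print(p,J(cast(c,p,z)))"
```

```text
(35, 300) [-0.0311  0.0103  0.034 ]
(612, 302) [-0.0302 -0.1861  0.034 ]
(28, 224) [-0.0042  0.0076  0.034 ]
(628, 215) [ 0.     -0.1852  0.034 ]
(596, 203) [-0.0006 -0.1884  0.012 ]
(100, 224) [ 0.0005 -0.0261  0.052 ]
(400, 225) [ 0.0007 -0.1085  0.052 ]
```

The strip is flush to within about 1 mm. Now I go round to its right end and push left.

Request:
{"op": "arm_command", "data": {"steps": [[[-0.06, 0, 0], [0, 0, 0]], [[-0.06, 0, 0], [0, 0, 0]], [[0, 0.12, 0], [0, 0, 0]], [[0, 0.12, 0], [0, 0, 0]], [[0, 0.12, 0], [0, 0, 0]], [[0, 0.12, 0], [0, 0, 0]], [[0.1, 0, 0], [0, 0, 0]], [[0.1, 0, 0], [0, 0, 0]], [[0, 0, 0], [0, 0, 0]]]}}

```text
t: 12.7
tcp_pos: [0.4602, -0.2732, 0.0216]
eef_rot: [1.0, 0.009, 0.0, -0.005]
force: [0.1, -0.2, 0.3]
opening: -0.0002
gripper_force: 0.0
```

```bash
python3 -c "
from h import *
tcp()"
```

```text
12.7 jig tcp [-0.018  -0.2292  0.0216] yaw 1.05 F [ 0.1 -0.2  0.3]
```

Request:
{"op": "arm_command", "data": {"steps": [[[0.0003, -0.04, 0], [0, 0, 0]], [[0.0003, -0.03, 0], [0, 0, 0]], [[0.0003, -0.03, 0], [0, 0, 0]], [[0.0003, -0.03, 0], [0, 0, 0]], [[0.0003, -0.03, 0], [0, 0, 0]], [[0.0003, -0.03, 0], [0, 0, 0]], [[0.0003, -0.03, 0], [0, 0, 0]], [[0.0003, -0.03, 0], [0, 0, 0]], [[0.0003, -0.03, 0], [0, 0, 0]], [[0.0003, -0.03, 0], [0, 0, 0]]]}}

```text
t: 13.95
tcp_pos: [0.4592, -0.1795, 0.0226]
eef_rot: [1.0, 0.009, -0.0, -0.005]
force: [-0.1, -0.7, 0.0]
opening: 0.0002
gripper_force: 0.4
```

Request:
{"op": "arm_command", "data": {"steps": [[[0.0003, -0.03, 0], [0, 0, 0]], [[0.0003, -0.03, 0], [0, 0, 0]], [[0.0003, -0.03, 0], [0, 0, 0]], [[0.0003, -0.03, 0], [0, 0, 0]], [[0.0003, -0.03, 0], [0, 0, 0]], [[0.0003, -0.03, 0], [0, 0, 0]], [[0, -0.015, 0], [0, 0, 0]], [[0, 0, 0], [0, 0, 0]]]}}

```text
t: 14.95
tcp_pos: [0.4587, -0.1212, 0.0232]
eef_rot: [1.0, 0.009, -0.0, -0.005]
force: [-0.2, 0.2, 0.6]
opening: -0.0001
gripper_force: 0.0
```

```bash
python3 -c "
from h import *
tcp()"
```

```text
14.95 jig tcp [-0.0174 -0.0773  0.0232] yaw 1.05 F [-0.2  0.2  0.6]
```

Request:
{"op": "arm_command", "data": {"steps": [[[0.0001, -0.008, 0], [0, 0, 0]], [[0.0001, -0.008, 0], [0, 0, 0]], [[0.0001, -0.008, 0], [0, 0, 0]], [[0, 0, 0], [0, 0, 0]]]}}

```text
t: 15.45
tcp_pos: [0.4586, -0.1142, 0.0232]
eef_rot: [1.0, 0.009, -0.0, -0.005]
force: [-0.3, -0.0, -0.2]
opening: -0.0003
gripper_force: 0.0
```

Request:
{"op": "arm_command", "data": {"steps": [[[0.0001, -0.006, 0], [0, 0, 0]], [[0, 0, 0], [0, 0, 0]]]}}

```text
t: 15.7
tcp_pos: [0.4586, -0.1124, 0.0232]
eef_rot: [1.0, 0.009, -0.0, -0.005]
force: [0.4, -0.5, 1.2]
opening: 0.0003
gripper_force: 0.0
```

Request:
{"op": "arm_command", "data": {"steps": [[[0.0001, -0.005, 0], [0, 0, 0]], [[0, 0, 0], [0, 0, 0]]]}}

```text
t: 15.95
tcp_pos: [0.4587, -0.111, 0.0232]
eef_rot: [1.0, 0.009, -0.0, -0.005]
force: [0.4, 0.8, 0.5]
opening: 0.0003
gripper_force: 0.0
```

```bash
python3 -c "
from h import *
tcp()
s=cam('side');I=ctrl.snapshot('side')
p=proj(s,[O+RZ@[-.016,.15,.03]])[0].astype(int);print(p)
cv2.imwrite('pics/f.png',cv2.resize(I[p[1]-40:p[1]+35,p[0]-45:p[0]+55,::-1],(800,600),interpolation=cv2.INTER_CUBIC))"
```

```text
15.95 jig tcp [-0.0173 -0.067   0.0232] yaw 1.02 F [0.4 0.8 0.5]
[336 281]
```

Request:
{"op": "arm_command", "data": {"steps": [[[0, -0.004, 0], [0, 0, 0]], [[0, 0, 0], [0, 0, 0]]]}}

```text
t: 16.25
tcp_pos: [0.4586, -0.1098, 0.0232]
eef_rot: [1.0, 0.009, -0.0, -0.005]
force: [0.4, 0.2, 0.2]
opening: 0.0001
gripper_force: 0.0
```

Request:
{"op": "arm_command", "data": {"steps": [[[0, -0.004, 0], [0, 0, 0]], [[0, 0, 0], [0, 0, 0]]]}}

```text
t: 16.5
tcp_pos: [0.4586, -0.1085, 0.0232]
eef_rot: [1.0, 0.009, -0.0, -0.005]
force: [0.3, 0.3, 0.4]
opening: -0.0
gripper_force: 0.0
```

Request:
{"op": "arm_command", "data": {"steps": [[[0, -0.004, 0], [0, 0, 0]], [[0, 0, 0], [0, 0, 0]]]}}

```text
t: 16.75
tcp_pos: [0.4586, -0.1074, 0.0233]
eef_rot: [1.0, 0.009, -0.0, -0.005]
force: [0.4, 0.1, -0.0]
opening: -0.0001
gripper_force: 0.0
```

Request:
{"op": "arm_command", "data": {"steps": [[[0, -0.004, 0], [0, 0, 0]], [[0, 0, 0], [0, 0, 0]]]}}

```text
t: 17.0
tcp_pos: [0.4586, -0.1062, 0.0233]
eef_rot: [1.0, 0.009, -0.0, -0.005]
force: [-0.5, -0.2, 0.5]
opening: 0.0004
gripper_force: 0.0
```

Request:
{"op": "arm_command", "data": {"steps": [[[0, -0.004, 0], [0, 0, 0]], [[0, 0, 0], [0, 0, 0]]]}}

```text
t: 17.25
tcp_pos: [0.4586, -0.105, 0.0233]
eef_rot: [1.0, 0.009, -0.0, -0.005]
force: [-0.2, 0.9, 0.4]
opening: 0.0001
gripper_force: 0.0
```

```bash
python3 - <<'E'
from h import *
tcp();c=cam('wrist');I=ctrl.snapshot('wrist')
# strip right end: scan rows across the strip top for colour steps
for x in(-.012,-.022,-.028):
    ys=np.arange(-.09,.0,.002);P=proj(c,[O+RZ@[x,y,.034] for y in ys]).round().astype(int)
    print(x,[(round(float(y),3),*map(int,I[v,u])) for y,(u,v) in zip(ys,P) if 0<=u<640 and 0<=v<480][::2])
E
```

```text
17.25 jig tcp [-0.0174 -0.061   0.0233] yaw 1.02 F [-0.2  0.9  0.4]
-0.012 [(-0.09, 101, 88, 66), (-0.086, 102, 88, 66), (-0.082, 101, 88, 66), (-0.078, 101, 89, 67), (-0.074, 25, 26, 26), (-0.07, 26, 28, 28), (-0.066, 70, 73, 71), (-0.062, 24, 25, 25), (-0.058, 70, 73, 71), (-0.054, 49, 50, 50), (-0.05, 25, 26, 27), (-0.046, 95, 79, 60), (-0.042, 96, 80, 61), (-0.038, 97, 81, 62), (-0.034, 96, 80, 61), (-0.03, 96, 81, 61), (-0.026, 96, 81, 61), (-0.022, 144, 119, 88), (-0.018, 204, 168, 124), (-0.014, 204, 168, 124), (-0.01, 204, 168, 123), (-0.006, 202, 168, 124), (-0.002, 203, 167, 124)]
-0.022 [(-0.09, 100, 87, 66), (-0.086, 101, 88, 67), (-0.082, 100, 87, 66), (-0.078, 101, 88, 66), (-0.074, 26, 26, 27), (-0.07, 25, 27, 28), (-0.066, 74, 76, 75), (-0.062, 25, 27, 26), (-0.058, 74, 76, 75), (-0.054, 68, 71, 69), (-0.05, 25, 26, 27), (-0.046, 24, 26, 26), (-0.042, 92, 77, 59), (-0.038, 92, 77, 59), (-0.034, 92, 78, 58), (-0.03, 92, 77, 59), (-0.026, 93, 78, 59), (-0.022, 92, 78, 59), (-0.018, 93, 78, 59), (-0.014, 93, 79, 59), (-0.01, 93, 78, 59), (-0.006, 92, 77, 59), (-0.002, 93, 78, 59)]
-0.028 [(-0.09, 100, 86, 65), (-0.086, 100, 87, 66), (-0.082, 99, 87, 65), (-0.078, 26, 27, 28), (-0.074, 28, 30, 31), (-0.07, 28, 29, 30), (-0.066, 26, 27, 27), (-0.062, 30, 30, 31), (-0.058, 25, 26, 26), (-0.054, 24, 25, 26), (-0.05, 29, 31, 31), (-0.046, 24, 25, 27), (-0.042, 24, 26, 26), (-0.038, 101, 84, 63), (-0.034, 101, 84, 64), (-0.03, 36, 34, 32), (-0.026, 25, 24, 27), (-0.022, 26, 26, 28), (-0.018, 102, 85, 64), (-0.014, 103, 85, 64), (-0.01, 103, 85, 65), (-0.006, 103, 86, 65), (-0.002, 102, 85, 64)]
```

The finger flank is at y≈-0.047, so the strip's left end is at ≈0.153 and should be about to butt. I'll continue in small nudges.

Request:
{"op": "arm_command", "data": {"steps": [[[0, -0.003, 0], [0, 0, 0]], [[0, 0, 0], [0, 0, 0]]]}}

```text
t: 17.55
tcp_pos: [0.4587, -0.1044, 0.0234]
eef_rot: [1.0, 0.009, -0.0, -0.004]
force: [-0.2, -2.6, -0.6]
opening: 0.0002
gripper_force: 1.1
```

Request:
{"op": "arm_command", "data": {"steps": [[[0, -0.003, 0], [0, 0, 0]], [[0, 0, 0], [0, 0, 0]]]}}

```text
t: 17.8
tcp_pos: [0.4588, -0.1041, 0.0235]
eef_rot: [1.0, 0.009, -0.0, -0.004]
force: [0.3, -5.2, -0.0]
opening: -0.0003
gripper_force: 3.0
```

Request:
{"op": "arm_command", "data": {"steps": [[[0, -0.003, 0], [0, 0, 0]], [[0, 0, 0], [0, 0, 0]]]}}

```text
t: 18.05
tcp_pos: [0.4588, -0.1039, 0.0235]
eef_rot: [1.0, 0.008, -0.0, -0.003]
force: [-0.5, -10.1, -1.3]
opening: 0.0001
gripper_force: 4.6
```

The force rose to 10 N at the predicted spot, so the strip butts the stop. I'll back off, go to the front, and press it lightly against the fence.

Request:
{"op": "arm_command", "data": {"steps": [[[0, 0.02, 0], [0, 0, 0]], [[0, 0.08, 0], [0, 0, 0]], [[-0.1, 0, 0], [0, 0, 0]], [[-0.11, 0, 0], [0, 0, 0]], [[0, -0.1, 0], [0, 0, 0]], [[0, -0.12, 0], [0, 0, 0]], [[0, 0, 0], [0, 0, 0]], [[0.05, 0, 0], [0, 0, 0]], [[0.04, 0, 0], [0, 0, 0]], [[0, 0, 0], [0, 0, 0]]]}}

```text
t: 19.3
tcp_pos: [0.4233, -0.0676, 0.0235]
eef_rot: [1.0, 0.009, 0.0, -0.005]
force: [0.0, -0.7, -0.5]
opening: 0.0
gripper_force: 0.0
```

```bash
python3 -c "
from h import *
tcp()"
```

```text
19.3 jig tcp [-0.0521 -0.0233  0.0235] yaw 1.0 F [ 0.  -0.7 -0.5]
```

Request:
{"op": "arm_command", "data": {"steps": [[[0.012, 0, 0], [0, 0, 0]], [[0.012, 0, 0], [0, 0, 0]], [[0.006, 0, 0], [0, 0, 0]], [[0, 0, 0], [0, 0, 0]]]}}

```text
t: 19.8
tcp_pos: [0.4309, -0.0668, 0.0237]
eef_rot: [1.0, 0.009, -0.0, -0.005]
force: [-0.3, 0.8, -0.4]
opening: -0.0
gripper_force: 0.0
```

Request:
{"op": "arm_command", "data": {"steps": [[[0.003, 0, 0], [0, 0, 0]], [[0, 0, 0], [0, 0, 0]]]}}

```text
t: 20.05
tcp_pos: [0.4318, -0.0668, 0.0237]
eef_rot: [1.0, 0.009, -0.0, -0.005]
force: [-0.0, 0.1, 0.2]
opening: -0.0003
gripper_force: 0.0
```

Request:
{"op": "arm_command", "data": {"steps": [[[0.003, 0, 0], [0, 0, 0]], [[0, 0, 0], [0, 0, 0]]]}}

```text
t: 20.3
tcp_pos: [0.4328, -0.0668, 0.0237]
eef_rot: [1.0, 0.009, -0.0, -0.005]
force: [0.8, 0.0, 0.1]
opening: -0.0002
gripper_force: 0.0
```

Request:
{"op": "arm_command", "data": {"steps": [[[0.003, 0, 0], [0, 0, 0]], [[0, 0, 0], [0, 0, 0]]]}}

```text
t: 20.55
tcp_pos: [0.4332, -0.0667, 0.0236]
eef_rot: [1.0, 0.009, -0.001, -0.005]
force: [-2.7, -0.0, 1.4]
opening: 0.0001
gripper_force: 1.4
```

Request:
{"op": "arm_command", "data": {"steps": [[[0.003, 0, 0], [0, 0, 0]], [[0, 0, 0], [0, 0, 0]]]}}

```text
t: 20.8
tcp_pos: [0.4332, -0.0667, 0.0235]
eef_rot: [1.0, 0.009, -0.001, -0.005]
force: [-7.7, -0.7, 4.5]
opening: -0.0
gripper_force: 3.5
```

Request:
{"op": "arm_command", "data": {"steps": [[[0.003, 0, 0], [0, 0, 0]], [[0, 0, 0], [0, 0, 0]]]}}

```text
t: 21.05
tcp_pos: [0.4332, -0.0666, 0.0233]
eef_rot: [1.0, 0.009, -0.002, -0.005]
force: [-10.2, -2.4, 7.0]
opening: 0.0004
gripper_force: 5.2
```

The strip is firm against the fence. I'll retreat and look.

Request:
{"op": "arm_command", "data": {"steps": [[[-0.02, 0, 0], [0, 0, 0]], [[-0.1, 0, 0], [0, 0, 0]], [[-0.05, 0, -0.1], [0, 0, 0]], [[0, 0, -0.18], [0, 0, 0]], [[0, 0, -0.18], [0, 0, 0]], [[0, 0, -0.18], [0, 0, 0]], [[0, 0, -0.1], [0, 0, 0]], [[0, 0, 0], [0, 0, 0]], [[0, 0, 0], [0, 0, 0]]]}}

```text
t: 22.18
tcp_pos: [0.3843, -0.0697, 0.2449]
eef_rot: [1.0, 0.009, -0.0, -0.005]
force: [0.5, -0.0, -0.4]
opening: 0.0001
gripper_force: 0.0
```

```bash
python3 -c "
from h import *
tcp();c=cam('wrist');I=ctrl.snapshot('wrist');np.savez('w7.npz',I=I,R=c[2],t=c[3])
P=proj(c,[O+RZ@[x,y,.034] for x in(-.06,.03) for y in(.23,-.07)]);print(P.round())
a=P.min(0).astype(int)-15;b=P.max(0).astype(int)+15;a=a.clip(0);g=I[a[1]:b[1],a[0]:b[0],::-1];k=min(780/g.shape[1],590/g.shape[0]);print(a,k)
cv2.imwrite('pics/w7.png',cv2.resize(g,None,fx=k,fy=k,interpolation=cv2.INTER_CUBIC))"
```

```text
22.18 jig tcp [-0.0912 -0.0247  0.2449] yaw 1.01 F [ 0.5 -0.  -0.4]
[[ 14. 166.]
 [373. 166.]
 [ -5.  52.]
 [377.  47.]]
[ 0 32] 1.989795918367347
```

View pics/w7.png

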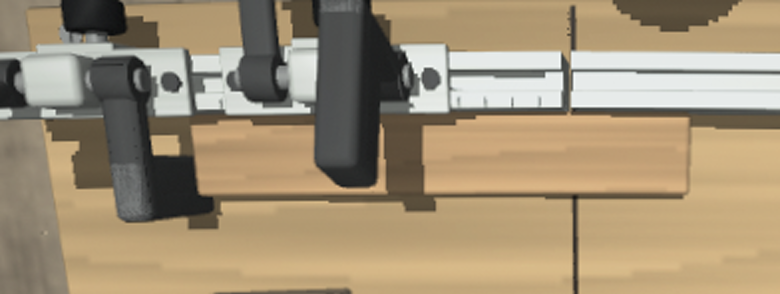

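The crop shows the short stop up (345,100) and the long arm down (125,140). The strip's left end (197,160) meets the dark toe, and its front edge runs from (200,194) to (688,193). A quick number check follows.

```bash
python3 -c "
from h import *
c=cam('wrist');k=1.98979
q=lambda u,v:(u/k,v/k+32)
for u,v,z in[(200,192,.034),(688,192,.034),(690,118,.034),(213,200,.017)]:print(J(cast(c,q(u,v),z)))
print(ctrl.read_state()['t'])"
```

```text
[-0.0306  0.1504  0.034 ]
[-0.0309 -0.0472  0.034 ]
[-0.0027 -0.0473  0.034 ]
[-0.0346  0.1536  0.017 ]
22.225
```

The ends are parallel to the fence and the left end (0.1527) meets the toe face (≈0.153). The arm is clear, so I'm handing in.

```bash
python3 -c "
from plant import ctrl
print(ctrl.hand_in())"
```

```text
the job is handed in; nothing more can be done
None
```

I finished the changeover and handed it in: the short stop is up at the back, the long stop is down, and the strip lies flat along the fence within about 1 mm of the long stop, by camera measurement (no verdict came back).

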